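Find the tin that rattles

ROBOT

A 6-joint arm with a two-finger parallel gripper is mounted at the origin on the work surface. World frame = base frame: x ahead of the robot, y to its left, z up, the work surface at z = 0. Lengths are in m, angles in rad, forces in N, time in s.
With the tool pointing down it reaches from about 0.35 to 0.975 m from the base axis. Payload 4.9 kg.
Tool frame: the origin (TCP) lies on the mounting face of the last link; the fingertips stand 173 mm ahead of it and the grasp point (between the pads) lies 155 mm ahead of it; x points along the fingers, z is the direction in which the jaws open and shut, and the axes are right-handed (so a half turn about x gives the same grasp; the last joint's range is limited). The gripper opens to 85 mm and grips with 20 to 120 N. Pads are 22 mm wide; open, the fingers measure 114 mm over their backs; the gripper's body (76 mm by 85 mm) begins 54 mm behind the grasp point. The pads swing forward as they close: fully open they stand 13 mm farther back than shut.
Start: joints at [1.006, 0.053, 1.613, -0, 1.476, -0.119], TCP at [0.269, 0.564, 0.405] pointing down, gripper open.
Joint ranges: [-3.01, 3.01], [-1.01, 2.22], [0.06, 2.58], [-1.02, 4.17], [0.09, 2.62], [-3.14, 3.14]. Speed limits (rad/s): [2.57, 2.57, 3.14, 3.14, 3.14, 3.14].

INTERFACE

Orientations are given as a rotation vector (axis times angle).
In Python, from station import get_obs, get_image, get_calibration, finish_job, look_for, masks_of, tip_of gives the robot as it stands.
- The arm moves only by the tool carry_out, never from a script. Its argument "increments" is a list of rows, each a list of 3 entries, a list of its own where there are three numbers: the turn, a rotation vector about the world's x, y, z in units of 0.1 rad (1.0 is 0.1 rad), then the shift along the world's x, y, z in units of 20 mm (1.0 is 20 mm), then the opening, from 0 (shut) to 1 (fully open). A call has 1 to 8 rows; each row shifts and turns the pose as measured when the row begins; what a row does not reach is not made up. A row lasts 1/10 s, in which the tool goes at most 50 mm and 8.59 degrees, less where a joint would pass 70% of its speed; a pose out of reach is approached as far as the arm can. A call with a number of a shift or a turn outside -1 to 1 is refused whole. A call with a gripper value outside its range is refused whole. The fingers move at their own pace and stop on an object; "squeeze" is the grip in N (left out, the last holds). Time passes only in rows, so rows that do not move let the fingers close. It gives the time, the measured TCP pose, the force and the opening at its end, in the units of the state.
- get_obs(): the state, without advancing time (a new reading comes with each control period).
- get_image(name): name is "side" or "top"; returns (picture, depth): 400x640x3 uint8, blue, green, red; 400x640 float32, m along the optical axis (not along the pixel's ray), 0 where there is no reading.
- get_calibration(name): a dict with "fx", "fy", "cx", "cy" (pixels), "position" and "orientation" of the camera in the world. Camera axes: x right, y down, z forward; pixel columns grow to the right and rows downward; lengths in m; the calibration is good to about 2 mm. A picture is of the moment at which its call begins. get_calibration takes no time and is no camera call.
- finish_job(): hands the job in, once; it reports no verdict.
Trained networks look in the newest picture that a camera, given by its name, has taken for a name from the list of things; names that differ only in an ending like _2 or _b are one class to them, and where a whole thing is asked for, a point or a joint stands for the part that bears it (a point fixed in the world has none). Each returns a list of dicts, best first, with "p" (0 to 1); they miss things now and then, are a little off and sometimes report something else, mostly with a low value. They report only what shows in the picture. A call takes as long as a camera call. They do not tell look-alikes from the thing itself.
- look_for(camera, query): "centre" ([column, row] in pixels, amid what is visible of it).
- masks_of(camera, query): "region" (400x640 bool, what is visible of it) and "centre" ([column, row] in pixels, amid what is visible of it).
- tip_of(camera, query): "centre" ([column, row] in pixels: a listed point, or the origin of a listed thing).
The state is a dict: "t": time; "q": joint angles; "dq": joint speeds; "effort": joint torques, N m; "tool_pos": TCP position; "tool_rot": TCP orientation; "contact_force": force on the tool from outside, world axes, zero at the start; "wrist_torque": the same for the moment, N m; "opening": finger opening in m.
Only numpy, scipy, OpenCV 4.12 (cv2) and the standard library are available. Lean on these libraries where they do the work, as an engineer would, in place of code of your own. Each camera call takes 0.05 s, during which the arm holds its last target.

TASK

One of the three sealed tins in the plywood tray holds the loose steel brayer roller, the other two are packed solid: lift a tin clear of the tray, shake or rock it end to end a few strokes and feel whether it rattles; set a silent tin gently back flat in the tray and try the next. When you have the one that rattles, hold it out level to the customer over the middle of the cutting mat, at least a hand's breadth above it, and finish there, still holding it. Leave the paint bottle, paint tube and candle jar alone.

Things in the scene. Friction and masses are not known exactly. Their poses are not given: they have to be found in the camera images.
- tin_a: sealed flat aluminium tin like the other two, 125 (x) by 60 (y) by 50 mm high, slip lid over the top 19 mm, 0.16 to 0.32 kg with contents; origin at the centre of its underside, x along its length, z up. Solid-packed, or holding only a loose steel roller, 30 mm across, 0.14 to 0.18 kg, that rolls freely 43 mm either way along x (which tin: drawn anew each time; weight does not tell)
- tin_b: sealed flat aluminium tin like the other two, 125 (x) by 60 (y) by 50 mm high, slip lid over the top 19 mm, 0.16 to 0.32 kg with contents; origin at the centre of its underside, x along its length, z up. Solid-packed, or holding only a loose steel roller, 30 mm across, 0.14 to 0.18 kg, that rolls freely 43 mm either way along x (which tin: drawn anew each time; weight does not tell)
- tin_c: sealed flat aluminium tin like the other two, 125 (x) by 60 (y) by 50 mm high, slip lid over the top 19 mm, 0.16 to 0.32 kg with contents; origin at the centre of its underside, x along its length, z up. Solid-packed, or holding only a loose steel roller, 30 mm across, 0.14 to 0.18 kg, that rolls freely 43 mm either way along x (which tin: drawn anew each time; weight does not tell)
- tray: shallow plywood tray fixed to the table, 155 (x) by 400 (y) by 18 mm high, floor 8 mm thick, rim 8 mm wide standing 10 mm above the floor; origin at the centre of its underside, on the table. The tins lie on its floor side by side, their length along its x, their middles about 125 mm apart along its y
- mat: green cutting mat flat on the table at the customer's place, beyond the tray, 148 (x) by 210 (y) by 3 mm, fixed; origin at the centre of its underside
- paint_bottle: blue squeeze bottle of paint, 48 mm across, 125 mm tall, standing left of the tray; origin at the centre of its underside
- paint_tube: grey paint tube standing on its cap, about 36 by 48 mm, 140 mm tall, right of the tray; origin at the centre of its underside
- candle_jar: amber glass candle jar, 72 mm across, 85 mm tall, left of the mat; origin at the centre of its underside
Things that resemble listed ones, but are neither listed nor needed, are in the scene too. What is shaped like the tin_c but yellow is not meant.

How it is judged:
By the outcome, as a careful person would: the job done as asked, in the order asked, and still so for the second after the job is handed in, while the arm keeps its last pose, push and grip.
It also fails if it takes over 72 s, if anything falls off the work surface, if the arm or the gripper's body presses on something with over 40 N, if the wrist force passes 120 N, or if a joint passes its speed limit or range.

## Working session

There is one attempt and no reset: what is moved stays moved. The work goes in short steps, Python scripts to look and compute and a tool call to move; the robot and the scene stay as the last step left them, time stands still between calls to the robot, and variables do not carry over. Pictures are saved under pics/ and viewed, and the job is handed in when it is done.

Besides the shell and the picture viewer there is one more tool, called after "Request:" by a JSON object that holds its "method" and its "body", one argument or row to a line. carry_out: Moves the arm, as the interface text tells. Shifts and turns lie within -1 to 1; 1 stands for 20 mm of shift or 0.1 rad of turn. Its arguments: {"type":"object","properties":{"increments":{"type":"array","items":{"type":"array"}},"squeeze":{"type":"number"}},"required":["increments"]}

```bash
ls; mkdir -p pics
python3 - <<'E'
from station import *
import cv2,numpy as np
o=get_obs();print({k:np.round(v,3).tolist() for k,v in o.items()})
for n in("side","top"):
    im,d=get_image(n);cv2.imwrite(f"pics/{n}0.png",im);np.save(f"pics/{n}0.npy",d)
    print(n,get_calibration(n))
E
```

```text
pics
{'t': 0.0, 'q': [1.006, 0.053, 1.614, -0.0, 1.476, -0.119], 'dq': [-0.001, -0.001, -0.001, -0.001, 0.001, 0.0], 'effort': [-0.001, -39.367, -37.018, -0.0, 0.007, 0.0], 'tool_pos': [0.269, 0.564, 0.403], 'tool_rot': [-0.876, 1.39, 0.874], 'contact_force': [0.094, 0.258, -0.738], 'wrist_torque': [-0.009, -0.011, 0.011], 'opening': 0.086}
side {'fx': 469.95646716998965, 'fy': 469.95646716998965, 'cx': 319.874360136744, 'cy': 198.99227268023418, 'position': array([-0.05839704, -0.90992992,  0.93896366]), 'orientation': array([-2.18635913,  0.64652205, -0.27745178])}
top {'fx': 390.7591246739911, 'fy': 390.7591246739911, 'cx': 320.2155346188218, 'cy': 200.52413242035362, 'position': array([ 0.30009204, -0.0031414 ,  1.10435588]), 'orientation': array([-2.12422454,  2.11724732, -0.19579014])}
```

View pics/top0.png

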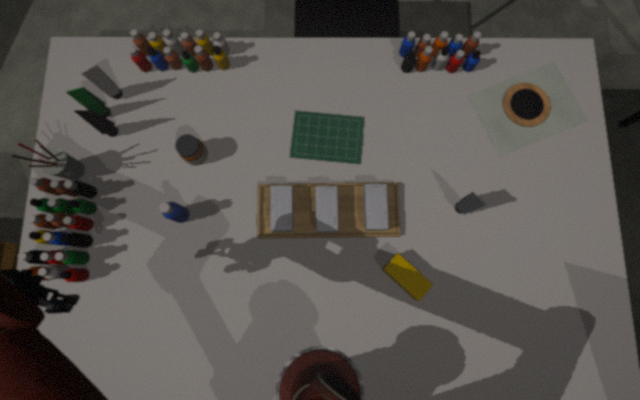

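View pics/side0.png

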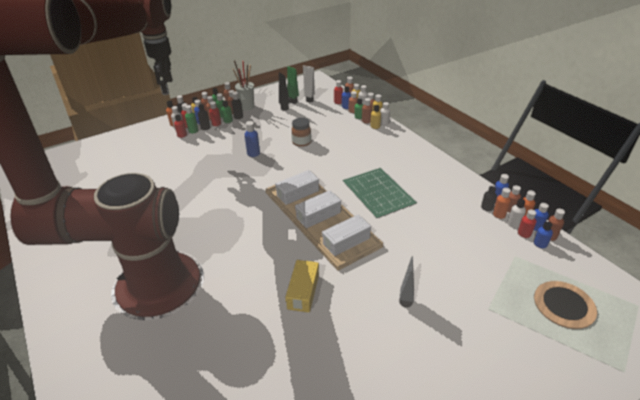

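The top view shows three silver tins in the tray at (281,208), (326,208) and (376,206). The yellow look-alike is at (408,277) outside the tray and isn't wanted. The mat is at (328,137), bottle (174,211), jar (190,148) and tube (469,203). Next I measure them.

```bash
cat > h.py <<'E'
from station import *
import cv2,numpy as np
from scipy.spatial.transform import Rotation as R
def cloud(n,d,):
    c=get_calibration(n);v,u=np.mgrid[0:400,0:640]
    P=np.stack([(u-c['cx'])/c['fx']*d,(v-c['cy'])/c['fy']*d,d],-1)
    W=P@R.from_rotvec(c['orientation']).as_matrix().T+c['position']
    W[d<=0]=np.nan
    return W
def pose():
    o=get_obs();M=R.from_rotvec(o['tool_rot']).as_matrix()
    return o,M
E
python3 - <<'E'
from h import *
im=cv2.imread('pics/top0.png')
W=cloud('top',np.load('pics/top0.npy'))
S=cloud('side',np.load('pics/side0.npy'))
for n,W in(('top',W),('side',S)):
  print(n)
  z=W[...,2]
  # tins: height .05-.066 in the area
  m=(np.abs(z-.058)<.012)&(W[...,0]>.3)&(W[...,0]<.6)&(np.abs(W[...,1])<.3)
  k,l,st,ce=cv2.connectedComponentsWithStats(m.astype(np.uint8))
  for i in range(1,k):
    if st[i,4]<100: continue
    p=W[l==i]
    r=cv2.minAreaRect(p[:,:2].astype(np.float32)*1000)
    print(ce[i].round(),st[i,4],'c',np.median(p,0).round(4),'rect',np.round(r[0],1),np.round(r[1],1),round(r[2],1))
W=cloud('top',np.load('pics/top0.npy'))
hsv=cv2.cvtColor(im,cv2.COLOR_BGR2HSV)
m=(hsv[...,0]>60)&(hsv[...,0]<90)&(hsv[...,1]>90)
m[:100]=0;m[170:]=0;m[:,:280]=0;m[:,380:]=0
p=W[m];r=cv2.minAreaRect(p[:,:2].astype(np.float32)*1000);print('mat',r,np.nanmedian(p,0))
for u,v in [(174,211),(190,148),(469,203),(262,236),(399,233),(398,182),(262,184)]: print(u,v,W[v,u])
cv2.imwrite('pics/crop.png',cv2.resize(im[90:300,240:440],None,fx=3.5,fy=2.8))
cv2.imwrite('pics/crop.png',cv2.resize(im[160:300,240:440],None,fx=4,fy=4,interpolation=cv2.INTER_CUBIC))
E
```

```text
top
[281. 208.] 1010 c [0.4787 0.1069 0.0585] rect [480.9 107.5] [125.   59.7] 0.2
[376. 206.] 1022 c [ 0.4842 -0.1505  0.0582] rect [ 485.1 -151.7] [124.7  60.4] 0.6
[327. 209.] 1014 c [ 0.4768 -0.0168  0.0583] rect [478.8 -16.7] [124.5  59.7] 0.3
[401. 267.] 496 c [ 0.3191 -0.2115  0.0501] rect [ 310.2 -218. ] [87.9 59.7] 47.3
side
[296. 182.] 613 c [0.4779 0.0997 0.0591] rect [482.9 106.1] [129.1  66.1] 1.9
[317. 204.] 715 c [ 0.4767 -0.0242  0.059 ] rect [480.3 -15.7] [128.9  67.7] 2.4
[346. 230.] 849 c [ 0.4822 -0.1586  0.0593] rect [ 487.5 -152.7] [129.6  64.7] 1.0
[307. 270.] 445 c [ 0.3204 -0.2153  0.0516] rect [ 311.6 -219.6] [93.  60.4] 48.1
mat ((702.465087890625, -17.197494506835938), (197.40460205078125, 140.8490753173828), 83.65889739990234) [ 0.69566348 -0.02047965  0.00300892]
174 211 [0.46389919 0.38571422 0.09174675]
190 148 [0.63890659 0.35709024 0.08595341]
469 203 [ 0.48781298 -0.39049355  0.09039449]
262 236 [0.40608076 0.16347497 0.01822769]
399 233 [ 0.41586899 -0.21813315  0.01650201]
398 182 [ 0.566556   -0.22409089 -0.00273363]
262 184 [0.55508226 0.16849462 0.01612248]
```

View pics/crop.png

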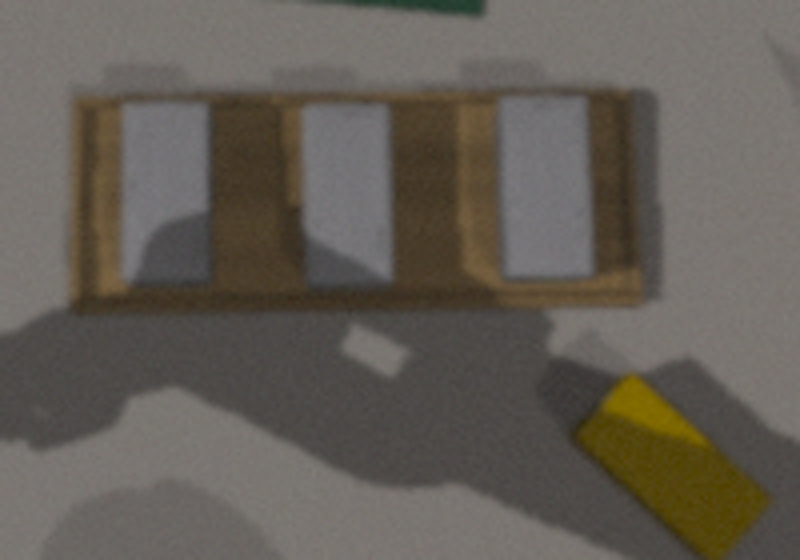

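```bash
cat >> h.py <<'E'
def plan(x,y,z):
    """shift (units) and turn (units) remaining to TCP x,y,z with fingers down and jaws along world y"""
    o,M=pose()
    best=None
    for s in(1,-1):
        T=np.column_stack([[0,0,-1],np.cross([0,s,0],[0,0,-1]),[0,s,0]])
        rv=R.from_matrix(T@M.T).as_rotvec()
        if best is None or np.linalg.norm(rv)<np.linalg.norm(best):best=rv
    print('t',round(o['t'],2),'pos',o['tool_pos'].round(4),'q',o['q'].round(3),'shift u',((np.array([x,y,z])-o['tool_pos'])/.02).round(2),'turn u',(best*10).round(2),'open',round(o['opening'],4),'F',o['contact_force'].round(2),'T',o['wrist_torque'].round(3))
E
python3 -c "
from h import *
plan(.480,.1075,.30)
print(pose()[1])"
```

```text
t 0.1 pos [0.2693 0.5637 0.4036] q [ 1.006  0.053  1.614 -0.     1.476 -0.119] shift u [ 10.53 -22.81  -5.18] turn u [ 0.02 -0.01  4.46] open 0.0858 F [-0.07  0.34  0.45] T [-0.02   0.005 -0.001]
[[-9.72738340e-04 -9.02283738e-01  4.31141635e-01]
 [-1.59000303e-03  4.31142690e-01  9.02282358e-01]
 [-9.99998263e-01  1.92168135e-04 -1.85402291e-03]]
```

Request:
{"method": "carry_out", "body": {
  "increments": [
    [[0, 0, 0.5], [0.4, -1, -0.1], 1],
    [[0, 0, 0.5], [0.4, -1, -0.1], 1],
    [[0, 0, 0.5], [0.4, -1, -0.1], 1],
    [[0, 0, 0.5], [0.4, -1, -0.1], 1],
    [[0, 0, 0.5], [0.4, -1, -0.1], 1],
    [[0, 0, 0.5], [0.4, -1, -0.1], 1],
    [[0, 0, 0.5], [0.4, -1, -0.1], 1],
    [[0, 0, 0.5], [0.4, -1, -0.1], 1]
  ]
}}

```text
t: 0.9
tool_pos: [0.3331, 0.3988, 0.3817]
tool_rot: [-1.195, 1.231, 1.19]
contact_force: [0.7, 0.6, 0.4]
opening: 0.0853
```

Request:
{"method": "carry_out", "body": {
  "increments": [
    [[0, 0, 0], [0.5, -1, -0.1], 1],
    [[0, 0, 0], [0.5, -1, -0.1], 1],
    [[0, 0, 0], [0.5, -1, -0.1], 1],
    [[0, 0, 0], [0.5, -1, -0.1], 1],
    [[0, 0, 0], [0.5, -1, -0.1], 1],
    [[0, 0, 0], [0.5, -1, -0.1], 1],
    [[0, 0, 0], [0.5, -1, -0.1], 1],
    [[0, 0, 0], [0.5, -1, -0.1], 1]
  ]
}}

```text
t: 1.7
tool_pos: [0.4137, 0.231, 0.3606]
tool_rot: [-1.196, 1.236, 1.194]
contact_force: [-0.0, 0.6, 0.4]
opening: 0.0858
```

```bash
python3 -c "
from h import *
plan(.481,.1075,.30)"
```

```text
t 1.7 pos [0.4137 0.231  0.3606] q [ 0.354 -0.287  1.999 -0.008  1.444 -1.193] shift u [ 3.36 -6.18 -3.03] turn u [ 0.12 -0.1   0.23] open 0.0858 F [-0.02  0.64  0.38] T [ 0.01  -0.055  0.084]
```

Request:
{"method": "carry_out", "body": {
  "increments": [
    [[0, 0, 0.1], [0.5, -1, -0.4], 0.88],
    [[0, 0, 0.1], [0.5, -1, -0.4], 0.88],
    [[0, 0, 0], [0.5, -1, -0.4], 0.88],
    [[0, 0, 0], [0.5, -1, -0.4], 0.88],
    [[0, 0, 0], [0.5, -1, -0.4], 0.88],
    [[0, 0, 0], [0.5, -0.7, -0.4], 0.88],
    [[0, 0, 0], [0.2, -0.2, -0.4], 0.88],
    [[0, 0, 0], [0, 0, 0], 0.88]
  ]
}}

```text
t: 2.5
tool_pos: [0.4786, 0.1056, 0.2989]
tool_rot: [-1.207, 1.233, 1.21]
contact_force: [-0.4, 0.2, -1.0]
opening: 0.0754
```

```bash
python3 -c "
from h import *
plan(.481,.1075,.190)
im,d=get_image('top');cv2.imwrite('pics/t1.png',cv2.resize(im[150:300,220:420],None,fx=4,fy=4))
im,d=get_image('side');cv2.imwrite('pics/s1.png',cv2.resize(im[80:280,200:420],None,fx=3,fy=3))
"
```

```text
t 2.5 pos [0.4786 0.1056 0.2989] q [ 0.068 -0.182  2.018 -0.012  1.321 -1.494] shift u [ 0.12  0.09 -5.44] turn u [ 0.12 -0.15  0.06] open 0.0754 F [-0.39  0.17 -1.03] T [ 0.008  0.041 -0.018]
```

View pics/s1.png

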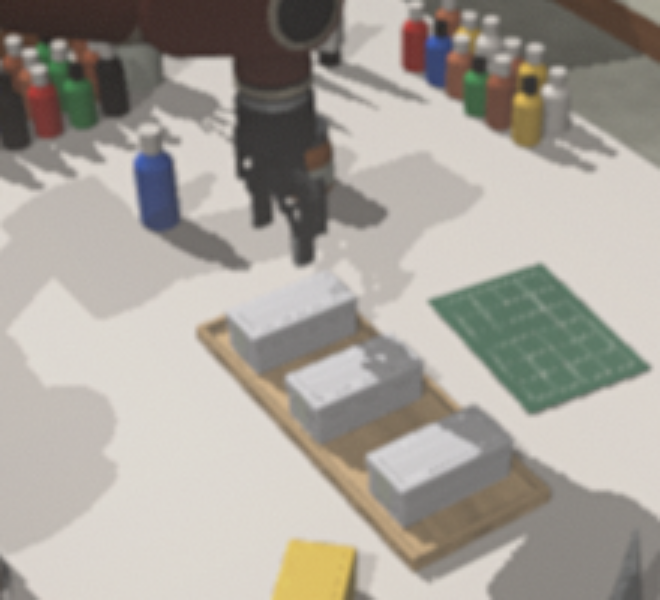

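The side view shows the open gripper at crop (285,230) above the far tin (290,315), with the jaws across it. I'll lower it.

Request:
{"method": "carry_out", "body": {
  "increments": [
    [[0.1, -0.15, 0.05], [0.1, 0.1, -1], 0.88],
    [[0, 0, 0], [0, 0, -1], 0.88],
    [[0, 0, 0], [0, 0, -1], 0.88],
    [[0, 0, 0], [0, 0, -1], 0.88],
    [[0, 0, 0], [0, 0, -0.7], 0.88],
    [[0, 0, 0], [0, 0, -0.4], 0.88],
    [[0, 0, 0], [0, 0, 0], 0.88]
  ]
}}

```text
t: 3.3
tool_pos: [0.4805, 0.1138, 0.2001]
tool_rot: [-1.221, 1.196, 1.207]
contact_force: [-0.9, 0.3, -0.2]
opening: 0.075
```

```bash
python3 -c "
from h import *
plan(.481,.1075,.189)
im,d=get_image('side');cv2.imwrite('pics/s2.png',cv2.resize(im[120:260,230:400],None,fx=4,fy=4))
"
```

```text
t 3.3 pos [0.4805 0.1138 0.2001] q [ 8.200e-02 -3.800e-02  2.071e+00 -1.000e-03  1.096e+00 -1.497e+00] shift u [ 0.03 -0.31 -0.56] turn u [-0.    0.12 -0.08] open 0.075 F [-0.85  0.31 -0.15] T [0.002 0.029 0.015]
```

View pics/s2.png

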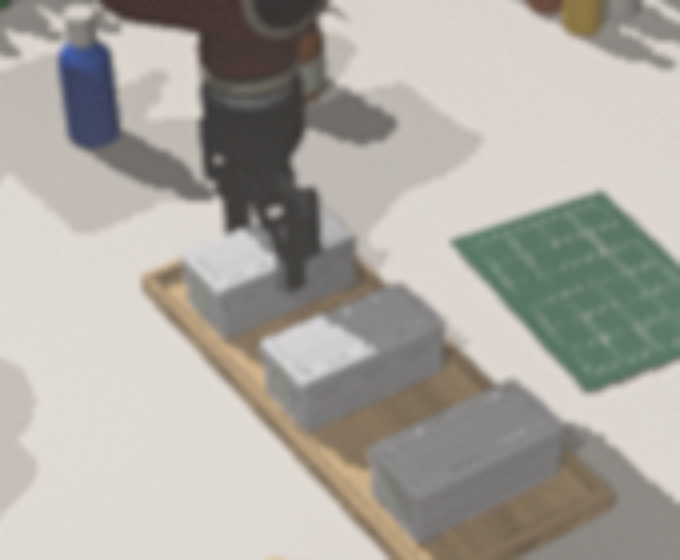

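The fingers straddle the tin at crop (270,240). y is about 6 mm too far over, so I correct that, finish lowering and close.

Request:
{"method": "carry_out", "body": {
  "increments": [
    [[0, 0.1, -0.1], [0, -0.3, -0.3], 0.88],
    [[0, 0, 0], [0, 0, -0.3], 0.88],
    [[0, 0, 0], [0, 0, 0], 0.88]
  ],
  "squeeze": 60
}}

```text
t: 3.65
tool_pos: [0.4821, 0.1074, 0.1905]
tool_rot: [-1.21, 1.204, 1.203]
contact_force: [0.4, 0.5, 0.4]
opening: 0.0753
```

```bash
python3 -c "
from h import *
plan(.481,.1075,.189)"
```

```text
t 3.65 pos [0.4821 0.1074 0.1905] q [ 0.068 -0.02   2.073  0.     1.081 -1.5  ] shift u [-0.06  0.   -0.07] turn u [-0.01  0.07  0.02] open 0.0753 F [0.43 0.47 0.39] T [-0.009 -0.011  0.015]
```

Request:
{"method": "carry_out", "body": {
  "increments": [
    [[0, 0, 0], [0, 0, 0], 0.6],
    [[0, 0, 0], [0, 0, 0], 0.3],
    [[0, 0, 0], [0, 0, 0], 0],
    [[0, 0, 0], [0, 0, 0], 0],
    [[0, 0, 0], [0, 0, 0], 0],
    [[0, 0, 0], [0, 0, 0], 0]
  ],
  "squeeze": 60
}}

```text
t: 4.25
tool_pos: [0.4825, 0.1072, 0.1911]
tool_rot: [-1.21, 1.204, 1.201]
contact_force: [-0.1, -0.9, -1.0]
opening: 0.0592
```

```bash
python3 -c "
from h import *
plan(.481,.1075,.189)"
```

```text
t 4.25 pos [0.4825 0.1072 0.1911] q [ 0.068 -0.02   2.072  0.     1.081 -1.5  ] shift u [-0.08  0.01 -0.11] turn u [-0.01  0.09  0.03] open 0.0592 F [-0.13 -0.85 -0.97] T [-0.07   0.015  0.022]
```

Request:
{"method": "carry_out", "body": {
  "increments": [
    [[0, 0, 0], [0, 0, 0.5], 0],
    [[0, 0, 0], [0, 0, 1], 0],
    [[0, 0, 0], [0, 0, 1], 0],
    [[0, 0, 0], [0, 0, 1], 0],
    [[0, 0, 0], [0, 0, 1], 0],
    [[0, 0, 0], [0, 0, 1], 0],
    [[0, 0, 0], [0, 0, 1], 0],
    [[0, 0, 0], [0, 0, 0], 0]
  ]
}}

```text
t: 5.05
tool_pos: [0.4793, 0.1072, 0.3266]
tool_rot: [-1.208, 1.208, 1.206]
contact_force: [0.6, -0.0, -1.7]
opening: 0.0592
```

```bash
cat >> h.py <<'E'
def feel(tag=''):
    """average a few readings while standing; com offset in the tool frame"""
    for i in range(1):
        o,M=pose()
        print(tag,'t',round(o['t'],2),'pos',o['tool_pos'].round(4),'tilt',round(float(np.arctan2(M[0,0],-M[2,0])),3),'F',o['contact_force'].round(2),'T',o['wrist_torque'].round(3),'toolT',(M.T@o['wrist_torque']).round(3),'open',round(o['opening'],4))
E
python3 -c "
from h import *
feel()
im,d=get_image('side');cv2.imwrite('pics/s3.png',cv2.resize(im[80:260,230:400],None,fx=3.3,fy=3.3))
feel()
"
```

```text
t 5.05 pos [0.4793 0.1072 0.3266] tilt 0.002 F [ 0.64 -0.05 -1.69] T [-0.05   0.036  0.001] toolT [-0.002  0.051  0.036] open 0.0592
 t 5.1 pos [0.4787 0.1071 0.3248] tilt -0.0 F [ 0.2   0.18 -2.4 ] T [ 0.027  0.022 -0.045] toolT [ 0.045 -0.027  0.022] open 0.0594
```

View pics/s3.png

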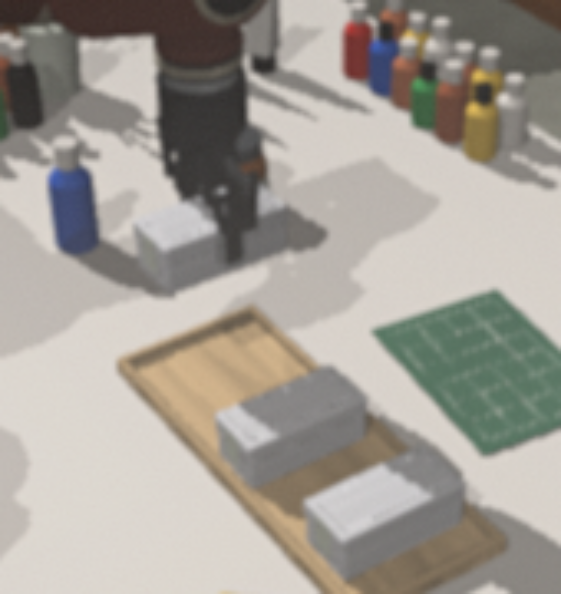

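The tin is clear of the tray at crop (205,240). Now I rock it end to end, averaging readings at each end.

Request:
{"method": "carry_out", "body": {
  "increments": [
    [[0, 1, 0], [0, 0, 0], 0],
    [[0, 1, 0], [0, 0, 0], 0],
    [[0, 1, 0], [0, 0, 0], 0],
    [[0, 0, 0], [0, 0, 0], 0],
    [[0, 0, 0], [0, 0, 0], 0],
    [[0, 0, 0], [0, 0, 0], 0]
  ]
}}

```text
t: 5.7
tool_pos: [0.476, 0.107, 0.3174]
tool_rot: [-1.041, 1.44, 1.436]
contact_force: [0.6, -0.1, -2.0]
opening: 0.0593
```

```bash
cat >> h.py <<'E'
def avg(n=8):
    Fs=[];Ts=[]
    for i in range(n):
        get_image('side');o,M=pose();Fs.append(M.T@o['contact_force']);Ts.append(M.T@o['wrist_torque'])
    feel()
    F=np.mean(Fs,0);T=np.mean(Ts,0)
    print('tool F',F.round(2),'T',T.round(3),'sd T',np.std(Ts,0).round(3), 'sdF',np.std(Fs,0).round(2))
E
python3 -c "
from h import *
avg()"
```

```text
t 6.1 pos [0.4763 0.107  0.3185] tilt -0.317 F [ 0.43  0.52 -1.23] T [ 0.017 -0.276 -0.031] toolT [ 0.024 -0.027 -0.276] open 0.0595
tool F [ 2.   -0.66 -0.03] T [-0.02   0.013 -0.279] sd T [0.026 0.023 0.022] sdF [0.53 0.22 0.41]
```

Request:
{"method": "carry_out", "body": {
  "increments": [
    [[0, -1, 0], [0, 0, 0], 0],
    [[0, -1, 0], [0, 0, 0], 0],
    [[0, -1, 0], [0, 0, 0], 0],
    [[0, -1, 0], [0, 0, 0], 0],
    [[0, -1, 0], [0, 0, 0], 0],
    [[0, -1, 0], [0, 0, 0], 0],
    [[0, 0, 0], [0, 0, 0], 0],
    [[0, 0, 0], [0, 0, 0], 0]
  ]
}}

```text
t: 6.9
tool_pos: [0.4756, 0.107, 0.3186]
tool_rot: [-1.334, 0.986, 0.983]
contact_force: [0.5, 0.1, -1.4]
opening: 0.0594
```

```bash
python3 -c "
from h import *
avg()"
```

```text
t 7.3 pos [0.476  0.107  0.3186] tilt 0.303 F [ 0.35  0.19 -1.57] T [-0.008  0.291  0.016] toolT [-0.017  0.003  0.291] open 0.0598
tool F [ 2.18  0.66 -0.28] T [-0.007  0.002  0.254] sd T [0.036 0.017 0.031] sdF [0.58 0.42 0.46]
```

Request:
{"method": "carry_out", "body": {
  "increments": [
    [[0, 1, 0], [0, 0, 0], 0],
    [[0, 1, 0], [0, 0, 0], 0],
    [[0, 1, 0], [0, 0, 0], 0],
    [[0, 1, 0], [0, 0, 0], 0],
    [[0, 0, 0], [0, 0, 0], 0],
    [[0, 0, 0], [0, 0, 0], 0],
    [[0, 0, 0], [0, 0, 0], 0]
  ]
}}

```text
t: 8.0
tool_pos: [0.4768, 0.107, 0.3189]
tool_rot: [-1.155, 1.289, 1.285]
contact_force: [0.3, 0.1, -2.0]
opening: 0.0596
```

```bash
python3 -c "
from h import *
avg()"
```

```text
t 8.4 pos [0.4767 0.107  0.319 ] tilt -0.108 F [-0.17  0.89 -2.22] T [-0.021 -0.131 -0.023] toolT [ 0.025  0.018 -0.131] open 0.0596
tool F [ 2.19 -0.03  0.14] T [-0.011 -0.002 -0.095] sd T [0.025 0.022 0.039] sdF [0.5  0.59 0.7 ]
```

Request:
{"method": "carry_out", "body": {
  "increments": [
    [[0, -1, 0], [0, 0, 0], 0],
    [[0, -1, 0], [0, 0, 0], 0],
    [[0, 0, 0], [0, 0, 0], 0],
    [[0, 0, 0], [0, 0, 0], 0],
    [[0, 0, 0], [0, 0, 0], 0]
  ]
}}

```text
t: 8.9
tool_pos: [0.4764, 0.107, 0.3188]
tool_rot: [-1.25, 1.141, 1.138]
contact_force: [0.8, 0.5, -2.4]
opening: 0.0595
```

```bash
python3 -c "
from h import *
avg()"
```

```text
t 9.3 pos [0.4765 0.107  0.3188] tilt 0.095 F [ 0.01  0.37 -2.28] T [-0.003  0.054 -0.017] toolT [0.016 0.005 0.054] open 0.0597
tool F [2.45 0.08 0.38] T [ 0.022 -0.     0.079] sd T [0.049 0.018 0.021] sdF [0.43 0.66 0.55]
```

Torque is linear in tilt (slope 0.87 at both 0.1 and 0.3 rad) with no jump, so this tin is silent. One more quick pair of strokes, then I set it back.

Request:
{"method": "carry_out", "body": {
  "increments": [
    [[0, 1, 0], [0, 0, 0], 0],
    [[0, 1, 0], [0, 0, 0], 0],
    [[0, 1, 0], [0, 0, 0], 0],
    [[0, -1, 0], [0, 0, 0], 0],
    [[0, -1, 0], [0, 0, 0], 0],
    [[0, -1, 0], [0, 0, 0], 0],
    [[0, -1, 0], [0, 0, 0], 0],
    [[0, 0, 0], [0, 0, 0], 0]
  ]
}}

```text
t: 10.1
tool_pos: [0.4773, 0.1069, 0.3187]
tool_rot: [-1.293, 1.064, 1.061]
contact_force: [-0.6, -0.2, -2.3]
opening: 0.0595
```

```bash
python3 -c "
from h import *
feel();plan(.4825,.1072,.211)"
```

```text
t 10.1 pos [0.4773 0.1069 0.3187] tilt 0.197 F [-0.64 -0.2  -2.29] T [-0.023  0.209 -0.015] toolT [0.01  0.026 0.209] open 0.0595
t 10.1 pos [0.4773 0.1069 0.3187] q [ 0.071 -0.264  2.055 -0.015  1.154 -1.492] shift u [ 0.26  0.01 -5.39] turn u [-0.01  1.97  0.03] open 0.0595 F [-0.64 -0.2  -2.29] T [-0.023  0.209 -0.015]
```

Request:
{"method": "carry_out", "body": {
  "increments": [
    [[0, 1, 0], [0.1, 0, 0], 0],
    [[0, 0.97, 0], [0.1, 0, 0], 0],
    [[0, 0, 0], [0.05, 0, -1], 0],
    [[0, 0, 0], [0, 0, -1], 0],
    [[0, 0, 0], [0, 0, -1], 0],
    [[0, 0, 0], [0, 0, -1], 0],
    [[0, 0, 0], [0, 0, 0], 0]
  ]
}}

```text
t: 10.8
tool_pos: [0.4832, 0.1069, 0.2384]
tool_rot: [-1.197, 1.225, 1.223]
contact_force: [-0.7, -0.7, -1.9]
opening: 0.0593
```

```bash
python3 -c "
from h import *
plan(.4825,.1072,.192)
im,d=get_image('side');cv2.imwrite('pics/s4.png',cv2.resize(im[120:260,230:400],None,fx=4,fy=4))
"
```

```text
t 10.8 pos [0.4832 0.1069 0.2384] q [ 6.700e-02 -8.800e-02  2.045e+00  2.000e-03  1.205e+00 -1.502e+00] shift u [-0.04  0.02 -2.32] turn u [-0.01 -0.21  0.03] open 0.0593 F [-0.71 -0.75 -1.88] T [0.014 0.003 0.002]
```

View pics/s4.png

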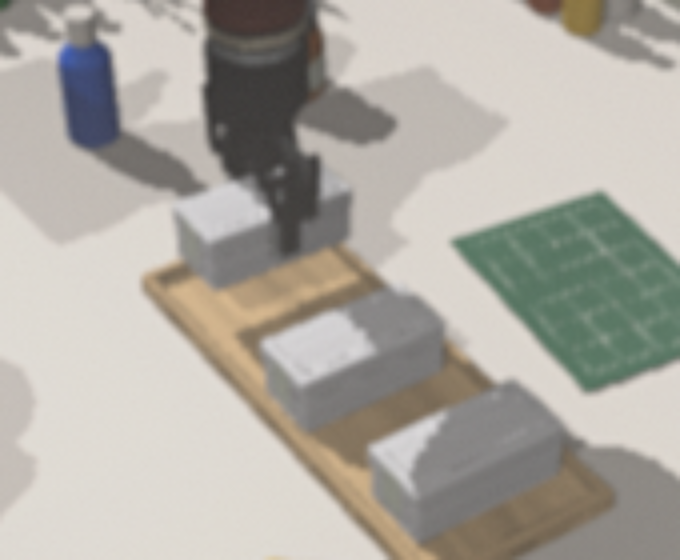

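The tin is held over its spot at crop (265,230), level with its grasp. I lower it gently.

Request:
{"method": "carry_out", "body": {
  "increments": [
    [[0, -0.25, 0], [0, 0, -0.7], 0],
    [[0, 0, 0], [0, 0, -0.7], 0],
    [[0, 0, 0], [0, 0, -0.4], 0],
    [[0, 0, 0], [0, 0, -0.1], 0],
    [[0, 0, 0], [0, 0, 0], 0]
  ]
}}

```text
t: 11.35
tool_pos: [0.4868, 0.1072, 0.2057]
tool_rot: [-1.211, 1.2, 1.199]
contact_force: [0.2, 0.3, -2.3]
opening: 0.0592
```

```bash
python3 -c "
from h import *
plan(.4825,.1072,.191)
"
```

```text
t 11.35 pos [0.4868 0.1072 0.2057] q [ 6.700e-02 -3.600e-02  2.058e+00  1.000e-03  1.107e+00 -1.501e+00] shift u [-0.22  0.   -0.73] turn u [-0.02  0.12  0.03] open 0.0592 F [ 0.24  0.33 -2.3 ] T [-0.04   0.035  0.013]
```

Request:
{"method": "carry_out", "body": {
  "increments": [
    [[0, 0, 0], [-0.2, 0, -0.3], 0],
    [[0, 0, 0], [0, 0, -0.25], 0],
    [[0, 0, 0], [0, 0, 0], 0]
  ]
}}

```text
t: 11.65
tool_pos: [0.4831, 0.1072, 0.1952]
tool_rot: [-1.212, 1.199, 1.198]
contact_force: [-1.0, 0.5, -2.5]
opening: 0.059
```

```bash
python3 -c "
from h import *
plan(.4825,.1072,.191)
"
```

```text
t 11.65 pos [0.4831 0.1072 0.1952] q [ 6.800e-02 -2.700e-02  2.071e+00  1.000e-03  1.084e+00 -1.501e+00] shift u [-0.03 -0.   -0.21] turn u [-0.02  0.14  0.03] open 0.059 F [-0.95  0.5  -2.51] T [ 0.02   0.015 -0.047]
```

Request:
{"method": "carry_out", "body": {
  "increments": [
    [[0, 0.05, 0], [0, 0, -0.15], 0],
    [[0, 0, 0], [0, 0, -0.05], 0],
    [[0, 0, 0], [0, 0, 0], 0]
  ]
}}

```text
t: 11.95
tool_pos: [0.4832, 0.1073, 0.1912]
tool_rot: [-1.21, 1.203, 1.202]
contact_force: [-0.7, -0.1, -1.4]
opening: 0.0595
```

```bash
python3 -c "
from h import *
plan(.4825,.1072,.191)
"
```

```text
t 11.95 pos [0.4832 0.1073 0.1912] q [ 6.800e-02 -1.900e-02  2.071e+00  1.000e-03  1.081e+00 -1.501e+00] shift u [-0.03 -0.   -0.01] turn u [-0.02  0.09  0.03] open 0.0595 F [-0.73 -0.11 -1.41] T [-0.032  0.004 -0.04 ]
```

Request:
{"method": "carry_out", "body": {
  "increments": [
    [[0, 0, 0], [0, 0, -0.05], 0],
    [[0, 0, 0], [0, 0, 0], 0.75],
    [[0, 0, 0], [0, 0, 0], 0.88],
    [[0, 0, 0], [0, 0, 0], 0.88],
    [[0, 0, 0], [0, 0, 0.5], 0.88],
    [[0, 0, 0], [0, 0, 1], 0.88],
    [[0, 0, 0], [0, 0, 1], 0.88],
    [[0, 0, 0], [0, 0, 1], 0.88]
  ]
}}

```text
t: 12.75
tool_pos: [0.4831, 0.1072, 0.2633]
tool_rot: [-1.209, 1.205, 1.204]
contact_force: [0.8, 0.1, 0.3]
opening: 0.0749
```

```bash
python3 -c "
from h import *
plan(.4805,-.0165,.26)
im,d=get_image('side');cv2.imwrite('pics/s5.png',cv2.resize(im[120:260,230:400],None,fx=4,fy=4))
"
```

```text
t 12.75 pos [0.4831 0.1072 0.2633] q [ 6.800e-02 -1.310e-01  2.037e+00  1.000e-03  1.229e+00 -1.501e+00] shift u [-0.13 -6.19 -0.17] turn u [-0.02  0.06  0.03] open 0.0749 F [0.78 0.05 0.33] T [0.035 0.033 0.02 ]
```

View pics/s5.png

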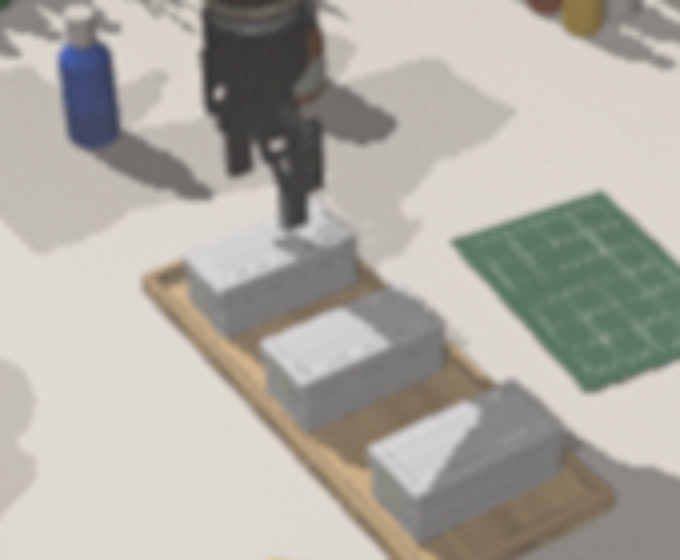

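The first tin lies flat in its place at crop (270,270), as before. On to the middle tin.

Request:
{"method": "carry_out", "body": {
  "increments": [
    [[0, 0, 0], [0, -1, 0.1], 1],
    [[0, 0, 0], [0, -1, 0], 1],
    [[0, 0, 0], [0, -1, 0], 1],
    [[0, 0, 0], [0, -1, 0], 1],
    [[0, 0, 0], [0, -1, 0], 1],
    [[0, 0, 0], [-0.1, -0.9, 0], 1],
    [[0, 0, 0], [0, 0, 0], 1]
  ]
}}

```text
t: 13.5
tool_pos: [0.4836, -0.0142, 0.2745]
tool_rot: [-1.219, 1.19, 1.192]
contact_force: [0.1, -0.2, 0.8]
opening: 0.0855
```

```bash
python3 -c "
from h import *
plan(.4805,-.0165,.19)
"
```

```text
t 13.5 pos [ 0.4836 -0.0142  0.2745] q [-0.185 -0.18   2.06   0.007  1.237 -1.757] shift u [-0.16 -0.11 -4.23] turn u [-0.02  0.25  0.  ] open 0.0855 F [ 0.06 -0.21  0.83] T [ 0.018 -0.002 -0.012]
```

Request:
{"method": "carry_out", "body": {
  "increments": [
    [[0, 0.2, 0], [-0.1, -0.1, -1], 1],
    [[0, 0, 0], [-0.05, 0, -1], 1],
    [[0, 0, 0], [0, 0, -0.9], 1],
    [[0, 0, 0], [0, 0, -0.5], 1],
    [[0, 0, 0], [0, 0, 0], 1]
  ]
}}

```text
t: 14.0
tool_pos: [0.479, -0.0143, 0.2002]
tool_rot: [-1.208, 1.207, 1.211]
contact_force: [0.0, 0.7, -0.1]
opening: 0.0853
```

```bash
python3 -c "
from h import *
plan(.4805,-.0165,.19)
"
```

```text
t 14.0 pos [ 0.479  -0.0143  0.2002] q [-0.186 -0.071  2.103  0.003  1.11  -1.759] shift u [ 0.08 -0.11 -0.51] turn u [-0.03 -0.   -0.01] open 0.0853 F [ 0.02  0.66 -0.12] T [ 0.027 -0.024 -0.038]
```

Request:
{"method": "carry_out", "body": {
  "increments": [
    [[0, 0, 0], [0.05, -0.1, -0.3], 1],
    [[0, 0, 0], [0, 0, -0.2], 1],
    [[0, 0, 0], [0, 0, 0], 0.5],
    [[0, 0, 0], [0, 0, 0], 0],
    [[0, 0, 0], [0, 0, 0], 0],
    [[0, 0, 0], [0, 0, 0], 0],
    [[0, 0, 0], [0, 0, 0], 0],
    [[0, 0, 0], [0, 0, 0], 0]
  ]
}}

```text
t: 14.8
tool_pos: [0.4804, -0.0158, 0.1903]
tool_rot: [-1.21, 1.206, 1.212]
contact_force: [0.3, 0.7, -1.7]
opening: 0.059
```

```bash
python3 -c "
from h import *
plan(.4805,-.0165,.19)
"
```

```text
t 14.8 pos [ 0.4804 -0.0158  0.1903] q [-0.189 -0.05   2.103  0.003  1.088 -1.763] shift u [ 0.   -0.03 -0.01] turn u [-0.02  0.01 -0.02] open 0.059 F [ 0.26  0.69 -1.71] T [ 0.004 -0.038  0.049]
```

Gripped at (0.4804, -0.0158, 0.1903). Lift, then rock.

Request:
{"method": "carry_out", "body": {
  "increments": [
    [[0, 0, 0], [0, 0, 0.5], 0],
    [[0, 0, 0], [0, 0, 1], 0],
    [[0, 0, 0], [0, 0, 1], 0],
    [[0, 0, 0], [0, 0, 1], 0],
    [[0, 0, 0], [0, 0, 1], 0],
    [[0, 0, 0], [0, 0, 1], 0],
    [[0, 0, 0], [0, 0, 1], 0],
    [[0, 0, 0], [0, 0, 0], 0]
  ]
}}

```text
t: 15.6
tool_pos: [0.478, -0.0153, 0.3275]
tool_rot: [-1.208, 1.207, 1.214]
contact_force: [-0.1, 0.7, -2.8]
opening: 0.0593
```

Request:
{"method": "carry_out", "body": {
  "increments": [
    [[0, 1, 0], [0, 0, 0], 0],
    [[0, 1, 0], [0, 0, 0], 0],
    [[0, 1, 0], [0, 0, 0], 0],
    [[0, 0, 0], [0, 0, 0], 0],
    [[0, 0, 0], [0, 0, 0], 0],
    [[0, 0, 0], [0, 0, 0], 0]
  ]
}}

```text
t: 16.2
tool_pos: [0.4765, -0.015, 0.3248]
tool_rot: [-1.045, 1.429, 1.436]
contact_force: [-0.0, 0.3, -2.6]
opening: 0.0597
```

```bash
python3 -c "
from h import *
avg()"
```

```text
t 16.6 pos [ 0.4767 -0.0151  0.3255] tilt -0.309 F [-1.22 -0.26 -2.6 ] T [-0.017 -0.279  0.047] toolT [-0.041  0.031 -0.279] open 0.0591
tool F [ 2.44 -0.57  0.21] T [-0.001  0.014 -0.271] sd T [0.028 0.026 0.017] sdF [0.41 0.67 0.43]
```

Request:
{"method": "carry_out", "body": {
  "increments": [
    [[0, -1, 0], [0, 0, 0], 0],
    [[0, -1, 0], [0, 0, 0], 0],
    [[0, -1, 0], [0, 0, 0], 0],
    [[0, -1, 0], [0, 0, 0], 0],
    [[0, -1, 0], [0, 0, 0], 0],
    [[0, -1, 0], [0, 0, 0], 0],
    [[0, 0, 0], [0, 0, 0], 0],
    [[0, 0, 0], [0, 0, 0], 0]
  ]
}}

```text
t: 17.4
tool_pos: [0.4757, -0.015, 0.3249]
tool_rot: [-1.338, 0.978, 0.985]
contact_force: [-1.5, -0.0, -2.6]
opening: 0.0591
```

```bash
python3 -c "
from h import *
avg()"
```

```text
t 17.8 pos [ 0.4762 -0.015   0.325 ] tilt 0.308 F [ 0.12 -0.39 -2.28] T [-0.012  0.363 -0.013] toolT [0.01  0.014 0.363] open 0.059
tool F [2.63 0.94 0.22] T [-0.013 -0.011  0.281] sd T [0.029 0.02  0.041] sdF [0.43 0.47 0.52]
```

Request:
{"method": "carry_out", "body": {
  "increments": [
    [[0, 1, 0], [0, 0, 0], 0],
    [[0, 1, 0], [0, 0, 0], 0],
    [[0, 1, 0], [0, 0, 0], 0],
    [[0, 1, 0], [0, 0, 0], 0],
    [[0, 0, 0], [0, 0, 0], 0],
    [[0, 0, 0], [0, 0, 0], 0],
    [[0, 0, 0], [0, 0, 0], 0]
  ]
}}

```text
t: 18.5
tool_pos: [0.4771, -0.015, 0.3255]
tool_rot: [-1.159, 1.28, 1.286]
contact_force: [-0.2, -0.3, -2.9]
opening: 0.0593
```

```bash
python3 -c "
from h import *
avg()"
```

```text
t 18.9 pos [ 0.477  -0.015   0.3255] tilt -0.102 F [-0.17 -0.   -3.01] T [-0.024 -0.133  0.006] toolT [-0.004  0.025 -0.133] open 0.0593
tool F [ 2.91 -0.42 -0.09] T [ 0.011  0.007 -0.107] sd T [0.028 0.022 0.019] sdF [0.52 0.46 0.6 ]
```

Request:
{"method": "carry_out", "body": {
  "increments": [
    [[0, -1, 0], [0, 0, 0], 0],
    [[0, -1, 0], [0, 0, 0], 0],
    [[0, 0, 0], [0, 0, 0], 0],
    [[0, 0, 0], [0, 0, 0], 0],
    [[0, 0, 0], [0, 0, 0], 0]
  ]
}}

```text
t: 19.4
tool_pos: [0.4767, -0.015, 0.3252]
tool_rot: [-1.254, 1.133, 1.139]
contact_force: [0.5, 0.1, -2.5]
opening: 0.0595
```

```bash
python3 -c "
from h import *
avg()"
```

```text
t 19.8 pos [ 0.4767 -0.015   0.3252] tilt 0.101 F [ 0.03  0.29 -3.06] T [-0.011  0.065 -0.028] toolT [0.027 0.013 0.065] open 0.0592
tool F [2.9  0.3  0.14] T [0.012 0.01  0.117] sd T [0.027 0.035 0.032] sdF [0.3  0.75 0.52]
```

Again linear with no roller offset, so the middle tin is silent too. Two last strokes, then I set it back.

Request:
{"method": "carry_out", "body": {
  "increments": [
    [[0, 1, 0], [0, 0, 0], 0],
    [[0, 1, 0], [0, 0, 0], 0],
    [[0, 1, 0], [0, 0, 0], 0],
    [[0, -1, 0], [0, 0, 0], 0],
    [[0, -1, 0], [0, 0, 0], 0],
    [[0, -1, 0], [0, 0, 0], 0],
    [[0, -1, 0], [0, 0, 0], 0],
    [[0, 0, 0], [0, 0, 0], 0]
  ]
}}

```text
t: 20.6
tool_pos: [0.4776, -0.0151, 0.3252]
tool_rot: [-1.298, 1.056, 1.061]
contact_force: [0.6, 0.2, -3.4]
opening: 0.0593
```

Request:
{"method": "carry_out", "body": {
  "increments": [
    [[0, 1, 0], [0.1, 0, 0], 0],
    [[0, 0.97, 0], [0.1, 0, 0], 0],
    [[0, 0, 0], [0, 0, -1], 0],
    [[0, 0, 0], [0, 0, -1], 0],
    [[0, -0.1, 0], [0, 0, -1], 0],
    [[0, -0.1, 0], [0, 0, -1], 0],
    [[0, 0, 0], [0, 0, -1], 0],
    [[0, 0, 0], [0, 0, 0], 0]
  ]
}}

```text
t: 21.4
tool_pos: [0.4826, -0.0153, 0.2243]
tool_rot: [-1.211, 1.205, 1.208]
contact_force: [-1.2, -0.2, -2.5]
opening: 0.0594
```

```bash
python3 -c "
from h import *
plan(.4804,-.0158,.1903)
"
```

```text
t 21.4 pos [ 0.4826 -0.0153  0.2243] q [-1.870e-01 -1.040e-01  2.086e+00  2.000e-03  1.156e+00 -1.760e+00] shift u [-0.11 -0.02 -1.7 ] turn u [-0.01  0.04 -0.01] open 0.0594 F [-1.18 -0.17 -2.53] T [0.025 0.028 0.033]
```

Request:
{"method": "carry_out", "body": {
  "increments": [
    [[0, 0, 0], [-0.1, 0, -0.6], 0],
    [[0, 0, 0], [0, 0, -0.5], 0],
    [[0, 0, 0], [-0.05, 0, -0.35], 0],
    [[0, 0, 0], [0, 0, 0], 0]
  ]
}}

```text
t: 21.8
tool_pos: [0.4807, -0.0156, 0.1956]
tool_rot: [-1.212, 1.204, 1.207]
contact_force: [-0.5, 0.6, -2.0]
opening: 0.0591
```

```bash
python3 -c "
from h import *
plan(.4804,-.0158,.1903)
"
```

```text
t 21.8 pos [ 0.4807 -0.0156  0.1956] q [-1.880e-01 -6.000e-02  2.101e+00  2.000e-03  1.095e+00 -1.761e+00] shift u [-0.02 -0.01 -0.27] turn u [-0.01  0.05 -0.01] open 0.0591 F [-0.51  0.64 -2.04] T [-0.013  0.087  0.014]
```

Request:
{"method": "carry_out", "body": {
  "increments": [
    [[0, 0.05, 0], [0, 0, -0.18], 0],
    [[0, 0, 0], [0, 0, -0.08], 0],
    [[0, 0, 0], [0, 0, 0], 0]
  ]
}}

```text
t: 22.1
tool_pos: [0.4814, -0.0157, 0.1912]
tool_rot: [-1.211, 1.207, 1.209]
contact_force: [-0.4, 0.2, -2.4]
opening: 0.0596
```

```bash
python3 -c "
from h import *
plan(.4804,-.0158,.1903)
"
```

```text
t 22.1 pos [ 0.4814 -0.0157  0.1912] q [-1.870e-01 -4.900e-02  2.100e+00  1.000e-03  1.089e+00 -1.760e+00] shift u [-0.05 -0.   -0.05] turn u [-0.    0.02 -0.01] open 0.0596 F [-0.4   0.21 -2.43] T [ 0.016 -0.012 -0.021]
```

Request:
{"method": "carry_out", "body": {
  "increments": [
    [[0, 0, 0], [0, 0, -0.08], 0],
    [[0, 0, 0], [0, 0, 0], 0],
    [[0, 0, 0], [0, 0, 0], 0.8],
    [[0, 0, 0], [0, 0, 0], 1],
    [[0, 0, 0], [0, 0, 0], 1],
    [[0, 0, 0], [0, 0, 0.5], 1],
    [[0, 0, 0], [0, 0, 1], 1],
    [[0, 0, 0], [0, 0, 1], 1]
  ]
}}

```text
t: 22.9
tool_pos: [0.4819, -0.0158, 0.2422]
tool_rot: [-1.211, 1.207, 1.209]
contact_force: [0.3, -0.7, -0.6]
opening: 0.0853
```

Request:
{"method": "carry_out", "body": {
  "increments": [
    [[0, 0, 0], [0, 0, 1], 1],
    [[0, 0, 0], [0, -0.3, 0.2], 1],
    [[0, 0, 0], [0, -1, 0], 1],
    [[0, 0, 0], [0.1, -1, 0], 1],
    [[0, 0, 0], [0.1, -1, 0], 1],
    [[0, 0, 0], [0, -1, 0], 1],
    [[0, 0, 0], [0, -1, 0], 1],
    [[0, 0, 0], [0, -1, 0], 1]
  ]
}}

```text
t: 23.7
tool_pos: [0.4864, -0.1465, 0.2726]
tool_rot: [-1.221, 1.2, 1.204]
contact_force: [0.4, -0.2, 0.6]
opening: 0.0858
```

```bash
python3 -c "
from h import *
im,d=get_image('side');cv2.imwrite('pics/s6.png',cv2.resize(im[120:260,230:400],None,fx=4,fy=4))
plan(.486,-.1517,.191)
"
```

```text
t 23.75 pos [ 0.4865 -0.1486  0.2729] q [-4.430e-01 -1.100e-01  2.001e+00  1.000e-03  1.238e+00 -2.018e+00] shift u [-0.03 -0.15 -4.09] turn u [ 0.05  0.12 -0.04] open 0.0853 F [ 0.09 -2.33  0.28] T [-0.09   0.019  0.031]
```

View pics/s6.png

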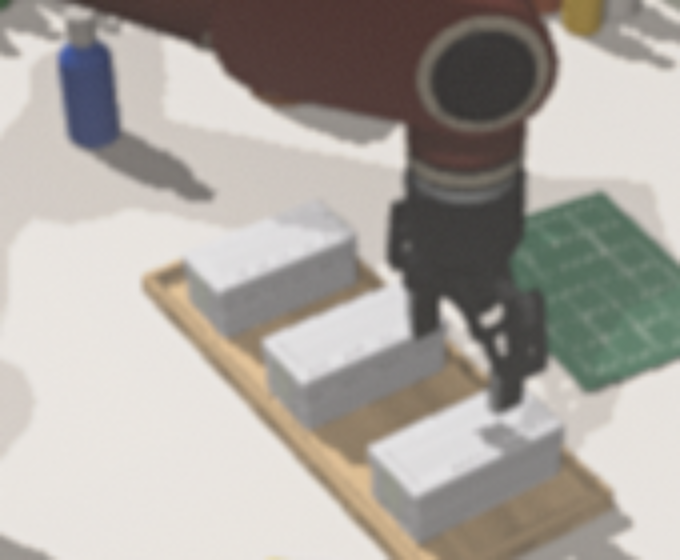

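The first two tins lie flat at crop (270,265) and (350,350), and the gripper is above the third at (465,455). I'll descend.

Request:
{"method": "carry_out", "body": {
  "increments": [
    [[0.05, 0.1, 0], [0, -0.1, -1], 1],
    [[0, 0, 0], [0, 0, -1], 1],
    [[0, 0, 0], [0, 0, -0.9], 1],
    [[0, 0, 0], [0, 0, -0.5], 1],
    [[0, 0, 0], [0, 0, 0], 1]
  ]
}}

```text
t: 24.25
tool_pos: [0.4859, -0.1529, 0.2028]
tool_rot: [-1.21, 1.207, 1.207]
contact_force: [-0.9, -0.6, -1.0]
opening: 0.0852
```

```bash
python3 -c "
from h import *
plan(.486,-.1517,.190)
"
```

```text
t 24.25 pos [ 0.4859 -0.1529  0.2028] q [-4.510e-01 -3.000e-03  2.031e+00  1.000e-03  1.111e+00 -2.023e+00] shift u [ 0.01  0.06 -0.64] turn u [ 0.    0.02 -0.  ] open 0.0852 F [-0.86 -0.55 -1.03] T [0.018 0.009 0.011]
```

Request:
{"method": "carry_out", "body": {
  "increments": [
    [[0, 0, 0], [0, 0.05, -0.35], 1],
    [[0, 0, 0], [0, 0, -0.25], 1],
    [[0, 0, 0], [0, 0, 0], 0.5],
    [[0, 0, 0], [0, 0, 0], 0],
    [[0, 0, 0], [0, 0, 0], 0],
    [[0, 0, 0], [0, 0, 0], 0],
    [[0, 0, 0], [0, 0, 0], 0],
    [[0, 0, 0], [0, 0, 0], 0]
  ]
}}

```text
t: 25.05
tool_pos: [0.4866, -0.1518, 0.1921]
tool_rot: [-1.213, 1.206, 1.205]
contact_force: [-0.7, -0.3, -1.2]
opening: 0.0595
```

```bash
python3 -c "
from h import *
plan(.486,-.1517,.19)
"
```

```text
t 25.05 pos [ 0.4866 -0.1518  0.1921] q [-4.490e-01  1.600e-02  2.034e+00  1.000e-03  1.086e+00 -2.021e+00] shift u [-0.03  0.   -0.11] turn u [ 0.01  0.05 -0.01] open 0.0595 F [-0.7  -0.33 -1.16] T [-0.019 -0.026 -0.015]
```

Request:
{"method": "carry_out", "body": {
  "increments": [
    [[0, 0, 0], [0, 0, 0.5], 0],
    [[0, 0, 0], [0, 0, 1], 0],
    [[0, 0, 0], [0, 0, 1], 0],
    [[0, 0, 0], [0, 0, 1], 0],
    [[0, 0, 0], [0, 0, 1], 0],
    [[0, 0, 0], [0, 0, 1], 0],
    [[0, 0, 0], [0, 0, 1], 0],
    [[0, 0, 0], [0, 0, 0], 0]
  ]
}}

```text
t: 25.85
tool_pos: [0.4844, -0.1507, 0.3291]
tool_rot: [-1.211, 1.207, 1.208]
contact_force: [0.4, -0.5, -2.7]
opening: 0.0593
```

Request:
{"method": "carry_out", "body": {
  "increments": [
    [[0, 1, 0], [0, 0, 0], 0],
    [[0, 1, 0], [0, 0, 0], 0],
    [[0, 1, 0], [0, 0, 0], 0],
    [[0, 0, 0], [0, 0, 0], 0],
    [[0, 0, 0], [0, 0, 0], 0],
    [[0, 0, 0], [0, 0, 0], 0]
  ]
}}

```text
t: 26.45
tool_pos: [0.483, -0.15, 0.3261]
tool_rot: [-1.048, 1.429, 1.433]
contact_force: [0.2, 0.0, -2.6]
opening: 0.0593
```

```bash
python3 -c "
from h import *
avg()"
```

```text
t 26.85 pos [ 0.4831 -0.1501  0.3269] tilt -0.306 F [ 0.81  0.02 -2.84] T [-0.004 -0.258  0.011] toolT [-0.01   0.007 -0.258] open 0.0595
tool F [ 2.26 -1.02 -0.06] T [ 0.012 -0.012 -0.206] sd T [0.017 0.041 0.026] sdF [0.36 0.35 0.58]
```

Request:
{"method": "carry_out", "body": {
  "increments": [
    [[0, -1, 0], [0, 0, 0], 0],
    [[0, -1, 0], [0, 0, 0], 0],
    [[0, -1, 0], [0, 0, 0], 0],
    [[0, -1, 0], [0, 0, 0], 0],
    [[0, -1, 0], [0, 0, 0], 0],
    [[0, -1, 0], [0, 0, 0], 0],
    [[0, 0, 0], [0, 0, 0], 0],
    [[0, 0, 0], [0, 0, 0], 0]
  ]
}}

```text
t: 27.65
tool_pos: [0.4824, -0.15, 0.3268]
tool_rot: [-1.341, 0.977, 0.979]
contact_force: [1.3, 0.5, -2.6]
opening: 0.0593
```

```bash
python3 -c "
from h import *
avg()"
```

```text
t 28.05 pos [ 0.4828 -0.15    0.3267] tilt 0.312 F [ 0.46  0.18 -2.31] T [ 0.025  0.237 -0.009] toolT [ 0.016 -0.021  0.237] open 0.0594
tool F [2.19 0.77 0.3 ] T [-0.011 -0.003  0.223] sd T [0.024 0.027 0.047] sdF [0.59 0.73 0.34]
```

Request:
{"method": "carry_out", "body": {
  "increments": [
    [[0, 1, 0], [0, 0, 0], 0],
    [[0, 1, 0], [0, 0, 0], 0],
    [[0, 1, 0], [0, 0, 0], 0],
    [[0, 1, 0], [0, 0, 0], 0],
    [[0, 0, 0], [0, 0, 0], 0],
    [[0, 0, 0], [0, 0, 0], 0],
    [[0, 0, 0], [0, 0, 0], 0]
  ]
}}

```text
t: 28.75
tool_pos: [0.4837, -0.1501, 0.3272]
tool_rot: [-1.163, 1.28, 1.28]
contact_force: [-0.0, -0.2, -2.9]
opening: 0.0592
```

```bash
python3 -c "
from h import *
avg()"
```

```text
t 29.15 pos [ 0.4836 -0.1501  0.3273] tilt -0.098 F [-0.01  0.16 -3.05] T [-0.046  0.024  0.009] toolT [-0.005  0.047  0.024] open 0.059
tool F [ 2.57 -0.16 -0.33] T [ 0.003  0.009 -0.029] sd T [0.021 0.03  0.035] sdF [0.41 0.79 0.43]
```

Request:
{"method": "carry_out", "body": {
  "increments": [
    [[0, -1, 0], [0, 0, 0], 0],
    [[0, -1, 0], [0, 0, 0], 0],
    [[0, 0, 0], [0, 0, 0], 0],
    [[0, 0, 0], [0, 0, 0], 0],
    [[0, 0, 0], [0, 0, 0], 0]
  ]
}}

```text
t: 29.65
tool_pos: [0.4833, -0.15, 0.3269]
tool_rot: [-1.257, 1.133, 1.133]
contact_force: [-0.5, 0.4, -1.2]
opening: 0.0593
```

```bash
python3 -c "
from h import *
avg()"
```

```text
t 30.05 pos [ 0.4833 -0.15    0.3269] tilt 0.104 F [ 0.77  0.44 -2.57] T [-0.005  0.077  0.001] toolT [-0.002  0.005  0.077] open 0.0595
tool F [2.6  0.06 0.03] T [0.    0.008 0.071] sd T [0.02  0.029 0.047] sdF [0.21 0.42 0.28]
```

The third tin reads lower in a way that fits a roller at the lower end (about -0.05 N m at both tilts). I'll confirm at small tilts with longer averages.

Request:
{"method": "carry_out", "body": {
  "increments": [
    [[0, 1, 0], [0, 0, 0], 0],
    [[0, 1, 0], [0, 0, 0], 0],
    [[0, 0, 0], [0, 0, 0], 0],
    [[0, -0.5, 0], [0, 0, 0], 0],
    [[0, 0, 0], [0, 0, 0], 0],
    [[0, 0, 0], [0, 0, 0], 0]
  ]
}}

```text
t: 30.65
tool_pos: [0.4837, -0.15, 0.3271]
tool_rot: [-1.188, 1.242, 1.242]
contact_force: [-0.3, -0.1, -2.2]
opening: 0.0593
```

```bash
python3 -c "
from h import *
avg(18)"
```

```text
t 31.55 pos [ 0.4838 -0.1501  0.327 ] tilt -0.045 F [-1.06  1.06 -3.04] T [ 0.018  0.069 -0.021] toolT [ 0.02  -0.019  0.069] open 0.0593
tool F [ 2.66 -0.17  0.14] T [0.008 0.004 0.007] sd T [0.034 0.03  0.04 ] sdF [0.29 0.64 0.44]
```

Request:
{"method": "carry_out", "body": {
  "increments": [
    [[0, -1, 0], [0, 0, 0], 0],
    [[0, -0.5, 0], [0, 0, 0], 0],
    [[0, 0, 0], [0, 0, 0], 0],
    [[0, 0.5, 0], [0, 0, 0], 0],
    [[0, 0, 0], [0, 0, 0], 0],
    [[0, 0, 0], [0, 0, 0], 0]
  ]
}}

```text
t: 32.15
tool_pos: [0.4837, -0.15, 0.3269]
tool_rot: [-1.236, 1.169, 1.169]
contact_force: [0.1, -0.5, -2.8]
opening: 0.0595
```

```bash
python3 -c "
from h import *
avg(18)"
```

```text
t 33.05 pos [ 0.4836 -0.15    0.3269] tilt 0.055 F [ 0.92 -0.08 -2.94] T [ 0.02  -0.038  0.016] toolT [-0.014 -0.021 -0.038] open 0.0594
tool F [2.65 0.18 0.02] T [-0.011 -0.006 -0.008] sd T [0.028 0.027 0.028] sdF [0.43 0.51 0.46]
```

Confirmed: a solid tin would read about ∓0.045 here, but this one reads +0.007/−0.008. The roller shifts its centre of mass to the low end, so this is the rattling tin. Next I pin down the mat's middle and level the tin.

Run:
```python
from h import *
for n in('top','side'):
    im=cv2.imread(f'pics/{n}0.png');W=cloud(n,np.load(f'pics/{n}0.npy'))
    hsv=cv2.cvtColor(im,cv2.COLOR_BGR2HSV)
    m=(hsv[...,0]>60)&(hsv[...,0]<95)&(hsv[...,1]>60)&(W[...,0]>.58)&(W[...,0]<.82)&(abs(W[...,1])<.2)
    m=cv2.morphologyEx(m.astype(np.uint8),cv2.MORPH_CLOSE,np.ones((5,5)))
    k,l,st,ce=cv2.connectedComponentsWithStats(m);i=1+np.argmax(st[1:,4])
    c,hr=cv2.findContours((l==i).astype(np.uint8),cv2.RETR_EXTERNAL,cv2.CHAIN_APPROX_NONE)
    r=cv2.minAreaRect(c[0]);
    cal=get_calibration(n);Rm=R.from_rotvec(cal['orientation']).as_matrix()
    q=c[0][:,0].astype(float)
    ray=np.column_stack([(q[:,0]-cal['cx'])/cal['fx'],(q[:,1]-cal['cy'])/cal['fy'],np.ones(len(q))])@Rm.T
    s=(.003-cal['position'][2])/ray[:,2];P=cal['position']+ray*s[:,None]
    print(n,cv2.minAreaRect((P[:,:2]*1000).astype(np.float32)))
plan(.70,-.018,.335)
```

```text
top ((702.636962890625, -17.15692138671875), (205.257568359375, 142.2904052734375), 84.27721405029297)
side ((653.0526123046875, -20.049640655517578), (117.51256561279297, 34.35261154174805), 83.48782348632812)
t 33.05 pos [ 0.4836 -0.15    0.3269] q [-0.453 -0.189  1.975  0.024  1.305 -2.03 ] shift u [10.82  6.6   0.4 ] turn u [ 0.01  0.55 -0.  ] open 0.0594 F [ 0.92 -0.08 -2.94] T [ 0.02  -0.038  0.016]
```

Request:
{"method": "carry_out", "body": {
  "increments": [
    [[0, 0.5, 0], [0.8, 0.3, 0.1], 0],
    [[0, 0, 0], [1, 0.6, 0.1], 0],
    [[0, 0, 0], [1, 0.6, 0], 0],
    [[0, 0, 0], [1, 0.6, 0], 0],
    [[0, 0, 0], [1, 0.6, 0], 0],
    [[0, 0, 0], [1, 0.6, 0], 0],
    [[0, 0, 0], [1, 0.6, 0], 0],
    [[0, 0, 0], [1, 0.6, 0], 0]
  ]
}}

```text
t: 33.85
tool_pos: [0.6439, -0.0578, 0.3303]
tool_rot: [-1.209, 1.21, 1.203]
contact_force: [0.2, 0.2, -2.7]
opening: 0.0594
```

```bash
python3 -c "
from h import *
plan(.7035,-.017,.335)
"
```

```text
t 33.85 pos [ 0.6439 -0.0578  0.3303] q [-2.040e-01  1.560e-01  1.629e+00 -1.000e-03  1.354e+00 -1.771e+00] shift u [2.98 2.04 0.23] turn u [0.02 0.03 0.04] open 0.0594 F [ 0.16  0.16 -2.71] T [ 0.002 -0.098 -0.031]
```

Request:
{"method": "carry_out", "body": {
  "increments": [
    [[0, 0, 0], [0.8, 0.6, 0.2], 0],
    [[0, 0, 0], [0.8, 0.6, 0.1], 0],
    [[0, 0, 0], [0.6, 0.4, 0], 0],
    [[0, 0, 0], [0.3, 0.2, 0], 0],
    [[0, 0, 0], [0, 0, 0], 0],
    [[0, 0, 0], [0, 0, 0], 0],
    [[0, 0, 0], [0, 0, 0], 0]
  ]
}}

```text
t: 34.55
tool_pos: [0.6974, -0.0191, 0.3342]
tool_rot: [-1.209, 1.211, 1.207]
contact_force: [-0.2, 0.0, -3.5]
opening: 0.0593
```

```bash
python3 -c "
from h import *
plan(.7035,-.017,.335)
"
```

```text
t 34.55 pos [ 0.6974 -0.0191  0.3342] q [-1.340e-01  2.680e-01  1.493e+00 -1.000e-03  1.381e+00 -1.703e+00] shift u [0.3  0.1  0.04] turn u [0.01 0.   0.02] open 0.0593 F [-0.21  0.   -3.47] T [ 0.019 -0.036  0.004]
```

Request:
{"method": "carry_out", "body": {
  "increments": [
    [[0, 0, 0], [0.3, 0.1, 0.1], 0],
    [[0, 0, 0], [0, 0, 0], 0],
    [[0, 0, 0], [0, 0, 0], 0],
    [[0, 0, 0], [0, 0, 0], 0],
    [[0, 0, 0], [0, 0, 0], 0]
  ]
}}

```text
t: 35.05
tool_pos: [0.7029, -0.0182, 0.3366]
tool_rot: [-1.208, 1.212, 1.206]
contact_force: [0.0, 0.0, -2.8]
opening: 0.0595
```

Run:
```python
from h import *
im,d=get_image('side');cv2.imwrite('pics/s7.png',im[60:300,180:480].repeat(2,0).repeat(2,1))
imt,dt=get_image('top');cv2.imwrite('pics/t7.png',imt[60:280,200:460].repeat(3,0).repeat(3,1)[:600,:780])
W=cloud('top',dt)
# tin side points: check level from the visible lid top either side of gripper
m=(abs(W[...,0]-.70)<.08)&(abs(W[...,1]+.017)<.028)&(W[...,2]>.14)&(W[...,2]<.215)
p=W[m];print(len(p),p.min(0),p.max(0))
A=np.column_stack([p[:,0]-.7,p[:,1]+.017,np.ones(len(p))]);print(np.linalg.lstsq(A,p[:,2],rcond=None)[0])
plan(.7035,-.017,.335);print(get_obs()['dq'].round(4))
```

```text
Traceback (most recent call last):
ValueError: zero-size array to reduction operation minimum which has no identity
```

View pics/s7.png

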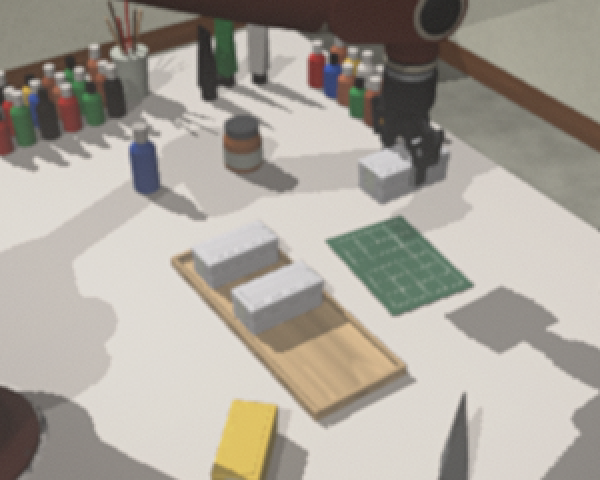

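View pics/t7.png

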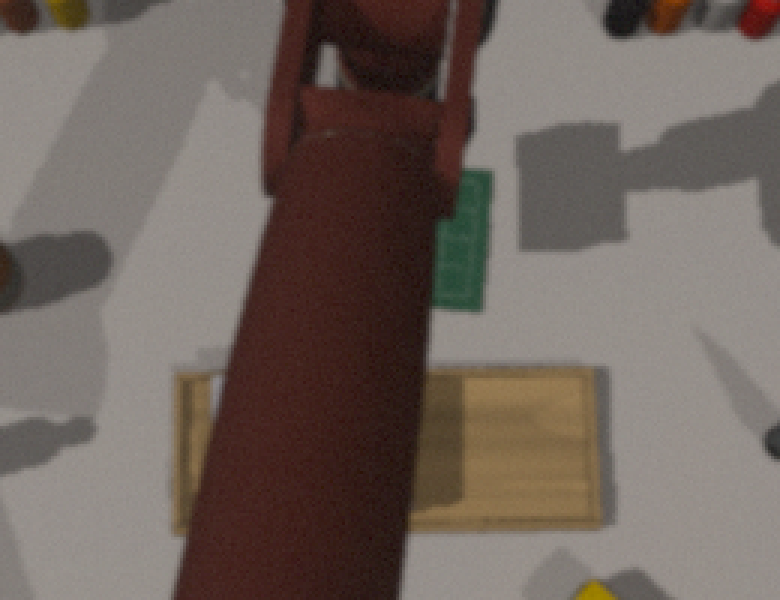

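The side picture shows the tin held at (405,170), with the other two tins flat in the tray at (237,250) and (278,295). From above, the arm hides the tin. I check its level and height with the side depth.

Run:
```python
from h import *
im,d=get_image('side');W=cloud('side',d)
def fit(x0,y0,z0,dx,dy,dz):
    m=(abs(W[...,0]-x0)<dx)&(abs(W[...,1]-y0)<dy)&(abs(W[...,2]-z0)<dz)
    p=W[m];A=np.column_stack([p[:,0]-x0,p[:,1]-y0,np.ones(len(p))]);c=np.linalg.lstsq(A,p[:,2],rcond=None)[0]
    print(len(p),'range',p.min(0).round(3),p.max(0).round(3),'slope x,y,z0',c.round(3))
fit(.703,-.017,.203,.075,.026,.012)   # held tin's lid
fit(.482,.107,.058,.055,.024,.012)    # first
fit(.480,-.016,.058,.055,.024,.012)   # second
m=(abs(W[...,0]-.70)<.08)&(abs(W[...,1]+.02)<.035)&(W[...,2]>.13)&(W[...,2]<.21)
p=W[m];print('tin pts',np.percentile(p,[1,99],axis=0).round(3))
plan(.7035,-.017,.335);print(get_obs()['dq'].round(4))
```

```text
301 range [ 0.639 -0.043  0.191] [0.764 0.009 0.208] slope x,y,z0 [0.032 0.    0.204]
345 range [0.427 0.083 0.047] [0.536 0.13  0.066] slope x,y,z0 [0.001 0.032 0.06 ]
414 range [ 0.426 -0.04   0.051] [0.535 0.008 0.066] slope x,y,z0 [0.007 0.013 0.06 ]
tin pts [[ 0.639 -0.054  0.156]
 [ 0.762  0.012  0.208]]
t 35.2 pos [ 0.7029 -0.0182  0.3366] q [-0.131  0.278  1.476 -0.002  1.387 -1.698] shift u [ 0.03  0.06 -0.08] turn u [0.02 0.   0.03] open 0.0596 F [-0.11 -0.26 -3.42] T [ 0.01  -0.023 -0.042]
[ 0.001   0.0006 -0.0006 -0.0009  0.0011 -0.0005]
```

Run:
```python
from h import *
ps=[]
for i in range(3):
    im,d=get_image('side');W=cloud('side',d)
    m=(abs(W[...,0]-.7005)<.058)&(abs(W[...,0]-.703)>.018)&(abs(W[...,1]+.018)<.022)&(abs(W[...,2]-.204)<.01)
    ps.append(W[m])
p=np.vstack(ps)
for s in(p[:,0]<.69,p[:,0]>.71): print(s.sum(),np.median(p[s],0).round(4))
from scipy.optimize import least_squares
r=least_squares(lambda c:c[0]*(p[:,0]-.7)+c[1]*(p[:,1]+.018)+c[2]-p[:,2],[0,0,.2],loss='soft_l1',f_scale=.001);print(r.x.round(4))
```

```text
385 [ 0.6631 -0.0199  0.2047]
31 [ 0.7347 -0.0138  0.2047]
[0.0074 0.0007 0.2049]
```

Robustly fitted, the tin is level within 0.5° and centred over the mat, with its underside about 0.15 m up. I hand in.

```bash
python3 -c "
from station import *
print(finish_job());o=get_obs();print(o['t'],o['opening'],o['tool_pos'])"
```

```text
the job is handed in; nothing more can be done
None
the job is handed in; nothing more can be done
```

I found the rattling tin, the one farthest right in the tray (at y ≈ −0.15), and handed in at about 35 s with the arm still holding it over the mat.

- **Testing:** I lifted each tin clear of the tray and rocked it end to end several strokes.
    - The left and middle tins' wrist torque grew evenly with tilt, so they hold nothing loose. I set both back flat in the tray.
    - The right-hand tin read about 0.05 N m lower at every tilt, and near zero at ±0.05 rad. That fits a roller running to the low end.
- **Last checks:**
    - The tin is centred within about 3 mm of the mat's middle, roughly (0.7005, −0.018) against (0.7026, −0.017).
    - Its underside is about 0.15 m up.
    - The opening is 59.5 mm at a 60 N grip, and the joints are still.
    - The other two tins look flat in their places. I never moved near the bottle, tube or jar.
- **Checks that disagreed or failed:**
    - A first plane fit of the held tin's lid gave about 1.8° of slope. A sturdier fit, leaving out the fingers, gave 0.4°.
    - The top camera could not see the held tin because the arm was in the way.
    - The side view found only part of the mat, so its centre comes from the top view alone.
    - All three tins' torques, the silent ones included, came out higher than my simple lever model predicts. The verdict therefore rests on comparing the tins with each other.

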